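# Tuck the flap of the supplies box under its lip

## Task

Close the small wooden supplies box using only the fingertips: fold its sprung grey flap over the box until it lies flat, then, keeping it pressed down, push its finger ridge so that the flap's tongue slides fully home beneath the metal lip and stays shut by itself when you let go. Do not lift, tip or shove the box away from its place, and leave the tape roll, glue stick and sticky notes beside it where they are.

Things in the scene. Friction and masses are not known exactly. Their poses are not given: they have to be found in the camera images.
- supply_box: Loose open box of light wood with a dark grey flap, about 0.9 kg, 140 mm (its x) by 112 mm (its y) by 40 mm high, walls 4 mm; origin at the centre of its underside, z up. The flap's hinge line runs along y at x = -66 mm, z = 42 mm; the flap folds over towards the box's +x. In the middle of the opposite (+x) wall stands a bright metal lip 78 mm wide. At the start +x points anywhere from 35 degrees nearer than the robot's right to 27 degrees right of straight ahead.
- flap_hinge (a joint): Angle of the dark grey flap, rad: 0 = flat on the box (hard stop), 1.57 = upright, at most 1.75. Starts at 1.05 to 1.55. The hinge is sprung towards 1.3 (0.12 N m per rad) with 0.045 N m of friction: it needs about 1 to 4 N of push, and let go when flat it springs up again to about 0.8 unless its tongue is under the lip.
- flap_slide (a joint): How far the flap has been slid along its own plane away from the hinge, m: 0 = drawn back, 0.016 = fully home (stop). It starts at 0 to 0.002. It stays where it is left; friction 3 N. Folded flat at 0, the tongue's edge is 6 mm short of the lip's mouth and passes it freely; at more than about 0.005 the tongue would come down on top of the lip instead. At 0.016 the tongue is about 10 mm beneath the lip.
- ridge (a point): Foot of the finger ridge, at its middle and on its hinge side, on the flap's outer face (the top when flat); 78 mm from the hinge line at slide 0. The ridge is bright metal, 64 mm long along the hinge, 5 mm thick, 8 mm high. Site axes: x away from the hinge along the flap, z out of the outer face. The flap is a 3 mm plate, 110 mm wide; its outer face is 43.5 mm above the desk when flat.
- tongue_edge (a point): Middle of the free edge of the flap's tongue (70 mm wide, 3 mm thick), 116 mm from the hinge line when the slide is 0.
- lip (a point): Middle of the mouth edge of the lip, fixed on the box at x = 56 mm, z = 52 mm. The lip is a 3 mm plate, 78 mm wide, that reaches 14 mm inward from the +x wall and is flared up: its underside is about 52 mm above the desk at the mouth and 47 mm at the wall; its top reaches 55 mm.
- tape_roll: Loose roll of paper tape lying flat, 61 mm across, 19 mm high, beside the box; origin at the centre of its underside. Bystander.
- glue_stick: Loose glue stick standing upright, 25 mm across, 85 mm high, beside the box; origin at the centre of its underside. Bystander.
- sticky_pad: Loose pad of sticky notes, 76 by 76 by 14 mm, lying near the box; origin at the centre of its underside. Bystander.

How it is judged:
By the outcome, as a careful person would: the job done as asked, in the order asked, and still so for the second after the job is handed in, with the robot touching nothing.
It also fails if it takes over 35 s, if anything falls off the work surface, if the arm or the gripper's body presses on something with over 40 N, if the wrist force passes 120 N, or if a joint passes its speed limit or range.

## Robot

A 6-joint arm with a two-finger parallel gripper is mounted at the origin on a cart in front of the work surface, level with it; the furniture and walls round the work are solid. World frame = base frame: x ahead of the robot, y to its left, z up, the work surface at z = 0. Lengths are in mm, angles in rad, forces in N, time in s.
With the tool pointing down it reaches from about 275 to 750 mm from the base axis. Payload 10.2 kg.
Tool frame: the origin (TCP) lies at the very end of the fingers, on their centre line; the grasp point (between the pads) lies 19 mm behind it; z points along the fingers, y is the line along which they close (so a half turn about z gives the same grasp; the last joint's range is limited). The gripper opens to 85 mm and grips with 20 to 120 N. Pads are 22 mm wide; open, the fingers measure 114 mm over their backs; the gripper's body (76 mm by 85 mm) begins 54 mm behind the grasp point. The pads swing forward as they close: fully open they stand 13 mm farther back than shut.
Start: joints at [1.085, 0.313, 1.498, -0, 1.331, -0.223], TCP at [136.4, 506.977, 231.294] pointing down, gripper open.
Joint ranges: [-2.94, 2.94], [-0.97, 2.17], [0.19, 2.56], [-1.23, 4.37], [0.02, 3.11], [-2.88, 2.88]. Speed limits (rad/s): [2.39, 2.39, 3.01, 3.14, 3.14, 3.14].

## Interface

Orientations are given as a unit quaternion [w, x, y, z].
In Python, from rig import telemetry, optics, ctrl gives the robot as it stands.
- The arm moves only by the tool servo_tool, never from a script. Its argument "deltas" is a list of rows, each a list of 3 entries, a list of its own where there are three numbers: the shift along the tool's x, y, z in units of 20 cm (1.0 is 20 cm), then the turn, a rotation vector about the tool's x, y, z in units of 90 degrees (1.0 is 90 degrees), then the opening, from 0 (shut) to 1 (fully open). A call has 1 to 8 rows; each row shifts and turns the commanded pose from where the row before left it, along the tool's axes as they then stand; what a row does not reach is not made up. A row lasts 1/10 s, in which the tool goes at most 50 mm and 8.59 degrees, less where a joint would pass 70% of its speed; a pose out of reach is approached as far as the arm can. A call with a number of a shift or a turn outside -1 to 1 is refused whole. A call with a gripper value outside its range is refused whole. The fingers move at their own pace and stop on an object; "squeeze" is the grip in N (left out, the last holds). Time passes only in rows, so rows that do not move let the fingers close. It gives the time, the measured TCP pose, the force, the opening and the grip force at its end, in the units of the state.
- telemetry.sense(): the state, without advancing time (a new reading comes with each control period).
- optics.capture(name): name is "side" or "top" or "wrist"; returns the picture (384x512x3 uint8, blue, green, red); there is no depth.
- optics.camera_model(name): a dict with "vfov" (degrees; the focal length in pixels is half the picture's height over the tangent of half this angle, whatever the lens; pixels are square), "cx", "cy" (the principal point, pixels), "R" (3x3) and "t" (3): a world point X has camera coordinates R X + t; the wrist camera has in their place "mount" (4x4, takes a point from camera to tool coordinates, whose origin is the TCP and whose axes are the flange's). Camera axes: x right, y down, z forward; pixel columns grow to the right and rows downward; lengths in mm; the calibration is good to about 2 mm. A picture is of the moment at which its call begins: read the wrist's pose just before it. camera_model takes no time and is no camera call.
- ctrl.finish_job(): hands the job in; it is judged then, once.
The state is a dict: "time_s": time; "joints": joint angles; "dq": joint speeds; "tau": joint torques, N m; "eef_pos": TCP position; "ee_rot": TCP orientation; "force": force on the tool from outside, world axes, zero at the start; "wrist_torque": the same for the moment, N m; "grip_width": opening from 0.0 (shut) to 1.0 (fully open); "grip_force": force on a finger pad.
Only numpy, scipy, OpenCV 4.12 (cv2) and the standard library are available. Lean on these libraries where they do the work, as an engineer would, in place of code of your own. Each camera call takes 0.05 s, during which the arm holds its last target. There are 200 camera calls.

## Working session

There is one attempt and no reset: what is moved stays moved. The work goes in short steps, Python scripts to look and compute and a tool call to move; the robot and the scene stay as the last step left them, time stands still between calls to the robot, and variables do not carry over. Pictures are saved under pics/ and viewed, at most 10 in all, crops included, and the job is handed in when it is done.

Besides the shell and the picture viewer there is one more tool, called after "Emit:" as name(argument=value, ...), one argument or row to a line, values as JSON. servo_tool: Moves the arm, as the interface text tells. Its arguments: {"type":"object","properties":{"deltas":{"type":"array"},"squeeze":{"type":"number"}},"required":["deltas"]}

```bash
mkdir -p pics; python3 - <<'E'
from rig import telemetry, optics
import cv2
s=telemetry.sense();print({k:s[k] for k in('time_s','eef_pos','ee_rot','force','grip_width')})
for n in("side","top"):
    m=optics.camera_model(n);print(n,m)
    cv2.imwrite(f"pics/{n}0.png",cv2.resize(optics.capture(n),(800,600),interpolation=cv2.INTER_CUBIC))
print(optics.camera_model("wrist"))
E
```

```text
{'time_s': 0.0, 'eef_pos': array([136.25823744, 506.74624044, 230.721619  ]), 'ee_rot': array([-2.38397749e-04,  1.31001591e-01,  9.91381951e-01, -5.95154385e-04]), 'force': array([ 0.07757279, -0.00943686,  0.2732557 ]), 'grip_width': 1.0014071734664864}
side {'vfov': 46.54462785594436, 'cx': 254.7693733966914, 'cy': 192.32568636090707, 'R': array([[-0.99911291, -0.04112936,  0.0090424 ],
       [-0.02606594,  0.43535099, -0.89988337],
       [ 0.03307501, -0.8993208 , -0.43603687]]), 't': array([ 488.61853254,   -3.28955057, 1029.39356396])}
top {'vfov': 50.9353178995549, 'cx': 259.09733258355465, 'cy': 190.23039105327004, 'R': array([[ 0.01154108, -0.99987803,  0.01052275],
       [-0.99170101, -0.01279301, -0.12792753],
       [ 0.12804655, -0.008959  , -0.99172769]]), 't': array([177.07803188, 461.13123386, 905.59912533])}
{'vfov': 60.63128029806471, 'cx': 254.18129506847458, 'cy': 187.11188974182855, 'mount': array([[-1.57281939e-03, -9.47199810e-01, -3.20640056e-01,
         8.32621945e+01],
       [ 9.99998502e-01, -1.25786988e-03, -1.18938014e-03,
         1.02612351e+00],
       [ 7.23257175e-04, -3.20641446e-01,  9.47200369e-01,
        -1.42531173e+02],
       [ 0.00000000e+00,  0.00000000e+00,  0.00000000e+00,
         1.00000000e+00]])}
```

View pics/side0.png

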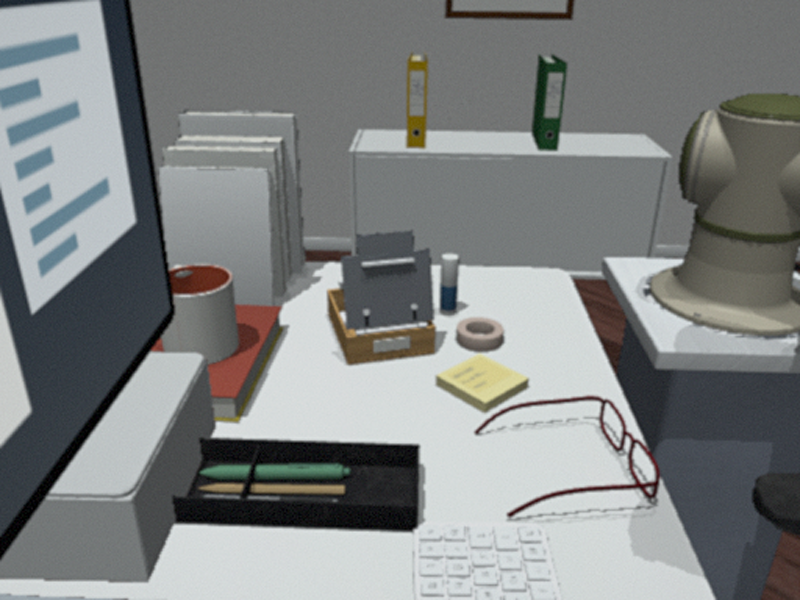

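View pics/top0.png

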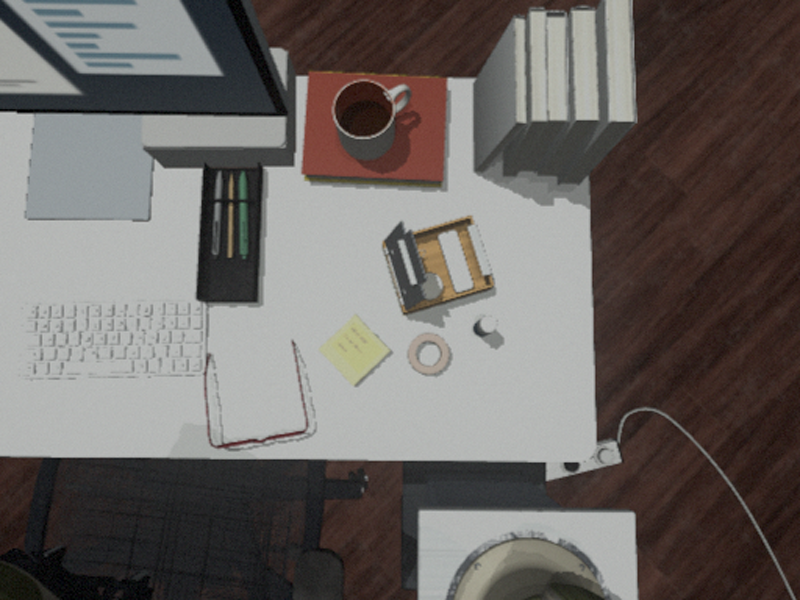

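```bash
python3 - <<'E'
from rig import optics
import cv2
c=optics.capture("top")[130:210,235:328]
cv2.imwrite("pics/top1.png",cv2.resize(c,None,fx=7.5,fy=7.5,interpolation=cv2.INTER_CUBIC))
c=optics.capture("side")[140:235,200:320]
cv2.imwrite("pics/side1.png",cv2.resize(c,None,fx=6,fy=6,interpolation=cv2.INTER_CUBIC))
E
```

```text
(no output)
```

View pics/top1.png

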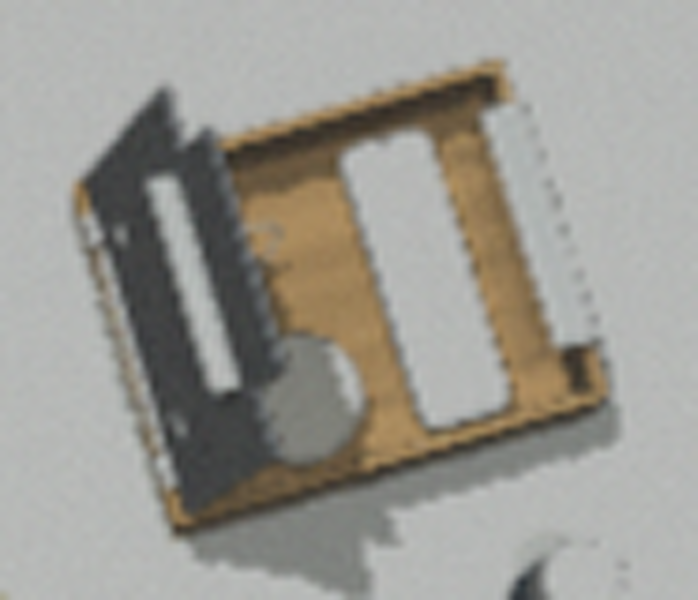

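View pics/side1.png

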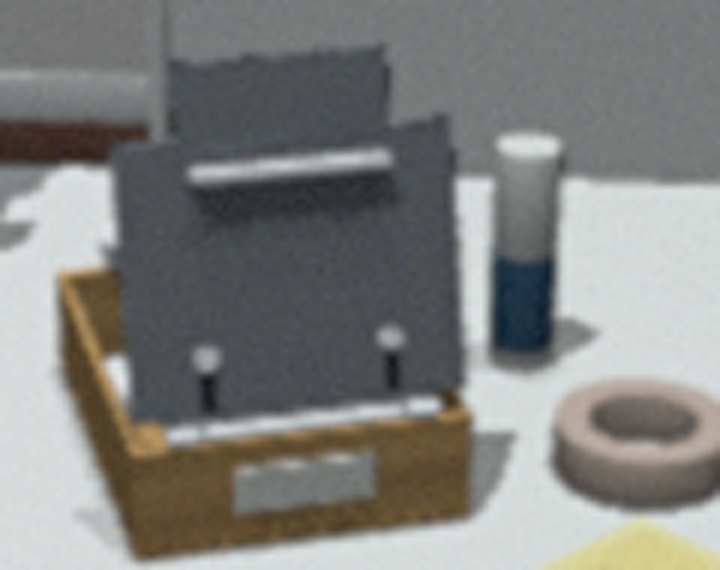

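```bash
cat > h.py <<'E'
import numpy as np
from rig import optics
def proj(n,X,m=None):
    m=m or optics.camera_model(n);f=192/np.tan(np.radians(m['vfov']/2))
    c=np.asarray(X)@np.array(m['R']).T+m['t'];return c[:,:2]/c[:,2:]*f+[m['cx'],m['cy']]
def flap(r,y,o,th): return [-66+r*np.cos(th)-o*np.sin(th),y,42+r*np.sin(th)+o*np.cos(th)]
def world(P,x,y,a):
    P=np.array(P,float);c,s=np.cos(a),np.sin(a)
    return np.c_[x+c*P[:,0]-s*P[:,1],y+s*P[:,0]+c*P[:,1],P[:,2]]
E
python3 - <<'E'
from h import *
from scipy.optimize import least_squares
mt,ms=optics.camera_model("top"),optics.camera_model("side")
T=np.array([(502,65),(605,398),(178,530),(80,185),(485,112),(555,345),(207,130),(280,385)])/7.5+[234.6,129.6]
S=np.array([(137,557),(468,512),(468,408),(170,62),(384,45),(190,180),(392,165)])/6+[199.6,139.6]
def res(p):
    x,y,a,th,sl=p
    PT=[(70,56,40),(70,-56,40),(-70,-56,40),(-70,56,40),(56,39,54),(56,-39,54),flap(116+sl,35,0,th),flap(116+sl,-35,0,th)]
    PS=[(-70,56,0),(-70,-56,0),(-70,-56,40),flap(116+sl,35,0,th),flap(116+sl,-35,0,th),flap(80+sl,32,5,th),flap(80+sl,-32,5,th)]
    return np.r_[(proj("top",world(PT,x,y,a),mt)-T),(proj("side",world(PS,x,y,a),ms)-S)].ravel()
r=least_squares(res,[400,150,-1.3,1.2,0],bounds=([0,-400,-3,.9,0],[800,400,0,1.7,3]),loss='soft_l1')
print(r.x,np.degrees(r.x[2]));print(res(r.x).reshape(-1,2).round(1))
# bystanders
def ray(n,px,z):
    m=optics.camera_model(n);f=192/np.tan(np.radians(m['vfov']/2));R=np.array(m['R'])
    d=R.T@[(px[0]-m['cx'])/f,(px[1]-m['cy'])/f,1];o=-R.T@m['t'];return o+d*(z-o[2])/d[2]
for nm,p,z in(("tape",(429,354),19),("glue",(487,325),85),("pad",(357,350),14)):print(nm,ray("top",np.array(p)*.64,z).round())
print(world([(-66,0,42),(12,0,43),(56,0,52)],*r.x[:3]).round(1))
E
```

```text
[ 5.09355208e+02  1.34571015e+02 -1.27169361e+00  1.30548806e+00
  3.85739635e-17] -72.86267674640985
[[ 0.5 -1.1]
 [ 1.2  0.1]
 [-0.3 -0.4]
 [-0.9 -0.5]
 [-0.2 -0.3]
 [ 0.7  0.9]
 [-0.2 -0.4]
 [-0.  -1.7]
 [-0.2  0.5]
 [ 0.7  0.9]
 [ 1.3  0.2]
 [ 0.  -0. ]
 [ 1.1 -0.2]
 [ 0.2 -0.1]
 [-0.1 -0.7]]
tape [376. 146.  19.]
glue [414.  69.  85.]
pad [381. 253.  14.]
[[489.9 197.6  42. ]
 [512.9 123.1  43. ]
 [525.9  81.1  52. ]]
```

```bash
cat >> h.py <<'E'
from scipy.spatial.transform import Rotation as Ro, Slerp
from rig import telemetry
BOX=(509.4,134.6,-1.2717)
def target(xc,zc,phi,y=0,dx=11,dz=0):
    """pose with the closed fingers' front lower corner at box (xc,y,zc), tips leaning phi towards +x"""
    P=world([(xc-dx*np.cos(phi),y,zc-dx*np.sin(phi))],*BOX)[0]
    Rb=Ro.from_euler('z',BOX[2]).as_matrix()
    zt=Rb@[np.sin(phi),0,-np.cos(phi)];yt=Rb@[0,1,0];xt=np.cross(yt,zt)
    return P,Ro.from_matrix(np.c_[xt,yt,zt])
def pose():
    s=telemetry.sense();q=s['ee_rot'];return np.array(s['eef_pos']),Ro.from_quat(np.r_[q[1:],q[0]])
def rows(wps,grip=0,start=None):
    """wps: list of (pose,n)"""
    p,R=start or pose()
    for (P,Q),n in wps:
        sl=Slerp([0,1],Ro.concatenate([R,Q]));p0=p
        for k in range(1,n+1):
            pn=p0+(P-p0)*k/n;Rn=sl(k/n)
            d=R.inv().apply(pn-p)/200;t=(R.inv()*Rn).as_rotvec()/(np.pi/2)
            d,t=d.round(3)+0.,t.round(3)+0.
            print([d.tolist(),t.tolist(),grip],',' )
            p=p+R.apply(d*200);R=R*Ro.from_rotvec(t*np.pi/2)
    return p,R
def corner(r,th): return -66+r*np.cos(th)-1.5*np.sin(th),42+r*np.sin(th)+1.5*np.cos(th)
E
python3 - <<'E'
from h import *
x,z=corner(60,1.305);t=target(x-35,z,.35);print(t[0],x,z)
e=rows([(t,16)]);print(e[0])
E
```

```text
[480.81246977 227.31239087  96.51515846] -51.68666260170999 100.28703434317715
[[-0.127, -0.056, 0.042], [0.007, -0.013, 0.04], 0] ,
[[-0.129, -0.048, 0.045], [0.007, -0.012, 0.039], 0] ,
[[-0.131, -0.04, 0.048], [0.007, -0.013, 0.04], 0] ,
[[-0.132, -0.03, 0.052], [0.007, -0.013, 0.04], 0] ,
[[-0.132, -0.022, 0.054], [0.007, -0.013, 0.04], 0] ,
[[-0.133, -0.013, 0.057], [0.007, -0.012, 0.039], 0] ,
[[-0.132, -0.004, 0.06], [0.007, -0.013, 0.04], 0] ,
[[-0.13, 0.005, 0.062], [0.007, -0.013, 0.04], 0] ,
[[-0.129, 0.014, 0.065], [0.007, -0.012, 0.039], 0] ,
[[-0.126, 0.022, 0.067], [0.007, -0.013, 0.04], 0] ,
[[-0.124, 0.031, 0.069], [0.007, -0.013, 0.04], 0] ,
[[-0.119, 0.04, 0.072], [0.007, -0.012, 0.04], 0] ,
[[-0.116, 0.047, 0.073], [0.007, -0.013, 0.039], 0] ,
[[-0.111, 0.056, 0.075], [0.007, -0.013, 0.04], 0] ,
[[-0.106, 0.063, 0.076], [0.007, -0.013, 0.04], 0] ,
[[-0.099, 0.07, 0.078], [0.007, -0.012, 0.04], 0] ,
[480.80529184 227.42130374  96.55653523]
```

Emit:
servo_tool(
  deltas=[
    [[-0.127, -0.056, 0.042], [0.007, -0.013, 0.04], 0],
    [[-0.129, -0.048, 0.045], [0.007, -0.012, 0.039], 0],
    [[-0.131, -0.04, 0.048], [0.007, -0.013, 0.04], 0],
    [[-0.132, -0.03, 0.052], [0.007, -0.013, 0.04], 0],
    [[-0.132, -0.022, 0.054], [0.007, -0.013, 0.04], 0],
    [[-0.133, -0.013, 0.057], [0.007, -0.012, 0.039], 0],
    [[-0.132, -0.004, 0.06], [0.007, -0.013, 0.04], 0],
    [[-0.13, 0.005, 0.062], [0.007, -0.013, 0.04], 0],
  ],
  squeeze=20,
)

```text
time_s: 1.0
eef_pos: [309.3, 366.4, 163.6]
ee_rot: [0.073, 0.372, 0.924, -0.054]
force: [0.6, 0.5, -0.5]
grip_width: 0.003
grip_force: 0.0
```

Emit:
servo_tool(
  deltas=[
    [[-0.129, 0.014, 0.065], [0.007, -0.012, 0.039], 0],
    [[-0.126, 0.022, 0.067], [0.007, -0.013, 0.04], 0],
    [[-0.124, 0.031, 0.069], [0.007, -0.013, 0.04], 0],
    [[-0.119, 0.04, 0.072], [0.007, -0.012, 0.04], 0],
    [[-0.116, 0.047, 0.073], [0.007, -0.013, 0.039], 0],
    [[-0.111, 0.056, 0.075], [0.007, -0.013, 0.04], 0],
    [[-0.106, 0.063, 0.076], [0.007, -0.013, 0.04], 0],
    [[-0.099, 0.07, 0.078], [0.007, -0.012, 0.04], 0],
  ],
)

```text
time_s: 1.8
eef_pos: [481.6, 226.8, 96.3]
ee_rot: [0.14, 0.586, 0.791, -0.103]
force: [0.2, 0.1, 0.4]
grip_width: -0.001
grip_force: 0.0
```

```bash
python3 - <<'E'
from h import *
import cv2
s=telemetry.sense();print(s['time_s'],s['eef_pos'],s['force'],s['grip_width'])
x,z=corner(60,1.305);P,Q=target(x-35,z,.35);p,R=pose();print(P,(R.inv()*Q).as_rotvec())
a=cv2.resize(optics.capture("top")[110:220,210:350],None,fx=2.85,fy=2.85,interpolation=cv2.INTER_CUBIC)
b=cv2.resize(optics.capture("side")[100:235,200:340],None,fx=2.85,fy=2.85,interpolation=cv2.INTER_CUBIC)
h=max(a.shape[0],b.shape[0]);f=lambda i:cv2.copyMakeBorder(i,0,h-i.shape[0],0,0,0)
cv2.imwrite("pics/c1.png",np.hstack([f(a),f(b)]))
E
```

```text
1.8 [481.64785888 226.84271358  96.34255896] [0.19888855 0.13447856 0.38440956] -0.0007475192372841503
[480.81246977 227.31239087  96.51515846] [-0.00042231 -0.000257   -0.00334844]
```

View pics/c1.png

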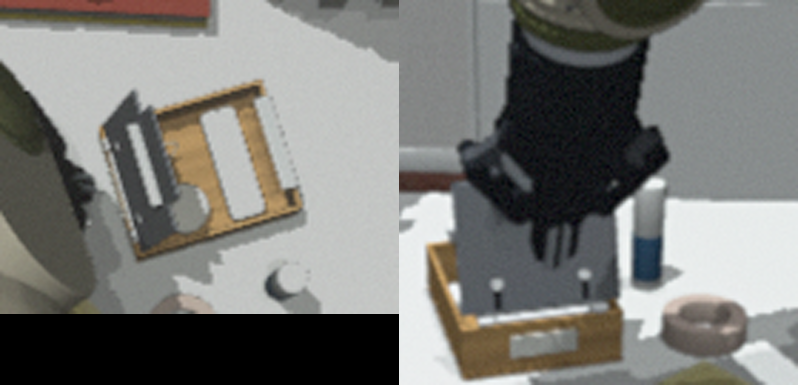

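```bash
python3 - <<'E'
from h import *
t=lambda r,th,ph:target(*corner(r,th),ph)
e=rows([(t(60,1.305,.35),5),(t(61,1.15,.35),2),(t(62,1.0,.35),2),(t(63,.85,.33),2),(t(64,.7,.3),2),(t(65,.55,.24),2),(t(66,.4,.16),2),(t(67,.27,.08),2),(t(68,.15,.03),2)])
print(e[0])
E
```

```text
[[-0.032, -0.001, 0.01], [0.0, 0.0, -0.001], 0] ,
[[-0.031, -0.001, 0.011], [-0.001, 0.0, 0.0], 0] ,
[[-0.032, 0.0, 0.01], [0.0, 0.0, -0.001], 0] ,
[[-0.031, -0.001, 0.011], [0.0, 0.0, 0.0], 0] ,
[[-0.032, -0.001, 0.01], [-0.001, 0.0, -0.001], 0] ,
[[-0.02, 0.0, 0.013], [0.0, 0.0, 0.0], 0] ,
[[-0.02, 0.0, 0.012], [0.0, 0.0, 0.0], 0] ,
[[-0.017, 0.0, 0.015], [0.0, 0.0, 0.0], 0] ,
[[-0.018, 0.0, 0.016], [0.0, 0.0, 0.0], 0] ,
[[-0.015, 0.0, 0.017], [0.0, 0.006, 0.0], 0] ,
[[-0.016, 0.0, 0.017], [0.0, 0.007, 0.0], 0] ,
[[-0.013, 0.0, 0.02], [0.0, 0.009, 0.0], 0] ,
[[-0.013, 0.0, 0.019], [0.0, 0.01, 0.0], 0] ,
[[-0.011, 0.0, 0.02], [0.0, 0.019, 0.0], 0] ,
[[-0.011, 0.0, 0.02], [0.0, 0.019, 0.0], 0] ,
[[-0.009, 0.0, 0.021], [0.0, 0.025, 0.0], 0] ,
[[-0.009, 0.0, 0.021], [0.0, 0.026, 0.0], 0] ,
[[-0.007, 0.0, 0.018], [0.0, 0.025, 0.0], 0] ,
[[-0.007, 0.0, 0.019], [0.0, 0.026, 0.0], 0] ,
[[-0.006, 0.0, 0.018], [0.0, 0.016, 0.0], 0] ,
[[-0.006, 0.0, 0.018], [0.0, 0.016, 0.001], 0] ,
[506.51165195 144.17063162  53.30754694]
```

Emit:
servo_tool(
  deltas=[
    [[-0.032, -0.001, 0.01], [0, 0, -0.001], 0],
    [[-0.031, -0.001, 0.011], [-0.001, 0, 0], 0],
    [[-0.032, 0, 0.01], [0, 0, -0.001], 0],
    [[-0.031, -0.001, 0.011], [0, 0, 0], 0],
    [[-0.032, -0.001, 0.01], [-0.001, 0, -0.001], 0],
    [[-0.02, 0, 0.013], [0, 0, 0], 0],
    [[-0.02, 0, 0.012], [0, 0, 0], 0],
  ],
)

```text
time_s: 2.6
eef_pos: [492.8, 186.6, 95.9]
ee_rot: [0.14, 0.583, 0.794, -0.102]
force: [-0.3, 0.5, -0.2]
grip_width: -0.002
grip_force: 0.4
```

Emit:
servo_tool(
  deltas=[
    [[-0.017, 0, 0.015], [0, 0, 0], 0],
    [[-0.018, 0, 0.016], [0, 0, 0], 0],
    [[-0.015, 0, 0.017], [0, 0.006, 0], 0],
    [[-0.016, 0, 0.017], [0, 0.007, 0], 0],
  ],
)

```text
time_s: 3.0
eef_pos: [497.8, 170.7, 87.9]
ee_rot: [0.132, 0.584, 0.795, -0.096]
force: [-0.9, 2.8, -0.0]
grip_width: -0.0
grip_force: 0.6
```

```bash
python3 - <<'E'
from h import *
import cv2
s=telemetry.sense();print(s['time_s'],s['eef_pos'],s['force'])
print(target(*corner(63,.85),.33)[0])
a=cv2.resize(optics.capture("top")[110:220,210:350],None,fx=2.85,fy=2.85,interpolation=cv2.INTER_CUBIC)
b=cv2.resize(optics.capture("side")[100:235,200:340],None,fx=2.85,fy=2.85,interpolation=cv2.INTER_CUBIC)
h=max(a.shape[0],b.shape[0]);f=lambda i:cv2.copyMakeBorder(i,0,h-i.shape[0],0,0,0)
cv2.imwrite("pics/c2.png",np.hstack([f(a),f(b)]))
E
```

```text
3.0 [497.82770839 170.66432749  87.85306334] [-0.85546337  2.76789964 -0.04444928]
[498.80577828 168.95818405  86.75616693]
```

View pics/c2.png

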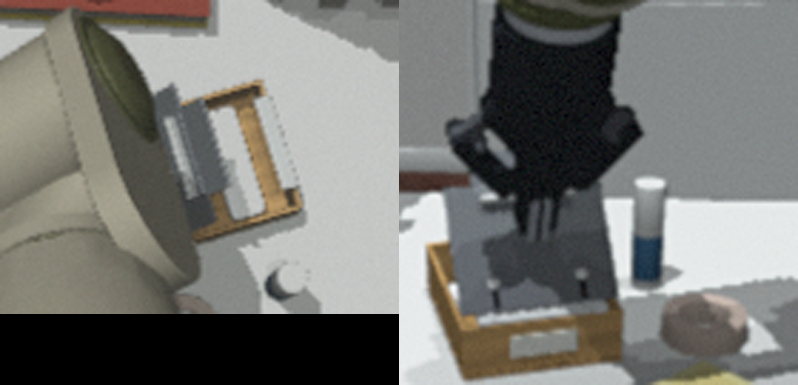

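```bash
python3 - <<'E'
from h import *
t=lambda r,th,ph:target(*corner(r,th),ph)
e=rows([(t(61,.7,.3),3),(t(60,.55,.24),2),(t(60,.4,.16),2),(t(60,.27,.08),2),(t(60,.15,.03),2),(t(60,.06,0),2)])
print(e[0])
E
```

```text
[[-0.006, 0.001, 0.017], [0.001, 0.006, 0.001], 0] ,
[[-0.005, 0.001, 0.017], [0.0, 0.006, 0.0], 0] ,
[[-0.006, 0.0, 0.018], [0.001, 0.006, 0.001], 0] ,
[[-0.006, 0.0, 0.02], [0.0, 0.019, 0.0], 0] ,
[[-0.006, 0.0, 0.02], [0.0, 0.019, 0.0], 0] ,
[[-0.006, 0.0, 0.02], [0.0, 0.026, 0.0], 0] ,
[[-0.006, 0.0, 0.019], [0.0, 0.025, 0.0], 0] ,
[[-0.004, 0.0, 0.017], [0.0, 0.025, 0.0], 0] ,
[[-0.005, 0.0, 0.017], [0.0, 0.026, 0.0], 0] ,
[[-0.003, 0.0, 0.016], [0.0, 0.016, 0.0], 0] ,
[[-0.003, 0.0, 0.016], [0.0, 0.016, 0.0], 0] ,
[[-0.001, 0.0, 0.013], [0.0, 0.009, 0.0], 0] ,
[[-0.002, 0.0, 0.013], [0.0, 0.01, 0.0], 0] ,
[504.24624332 150.98316453  47.02289345]
```

Emit:
servo_tool(
  deltas=[
    [[-0.006, 0.001, 0.017], [0.001, 0.006, 0.001], 0],
    [[-0.005, 0.001, 0.017], [0, 0.006, 0], 0],
    [[-0.006, 0, 0.018], [0.001, 0.006, 0.001], 0],
    [[-0.006, 0, 0.02], [0, 0.019, 0], 0],
    [[-0.006, 0, 0.02], [0, 0.019, 0], 0],
  ],
)

```text
time_s: 3.6
eef_pos: [501.7, 160.2, 72.2]
ee_rot: [0.096, 0.589, 0.799, -0.071]
force: [-0.1, 0.4, 2.1]
grip_width: -0.002
grip_force: 1.0
```

Emit:
servo_tool(
  deltas=[
    [[-0.006, 0, 0.02], [0, 0.026, 0], 0],
    [[-0.006, 0, 0.019], [0, 0.025, 0], 0],
    [[-0.004, 0, 0.017], [0, 0.025, 0], 0],
    [[-0.005, 0, 0.017], [0, 0.026, 0], 0],
  ],
)

```text
time_s: 4.0
eef_pos: [503.8, 153.8, 58.8]
ee_rot: [0.032, 0.593, 0.804, -0.023]
force: [-1.0, 1.3, 1.8]
grip_width: 0.001
grip_force: 1.2
```

```bash
python3 - <<'E'
from h import *
import cv2
s=telemetry.sense();print(s['time_s'],s['eef_pos'],s['force'])
print(target(*corner(60,.27),.08)[0])
a=cv2.resize(optics.capture("top")[110:220,210:350],None,fx=2.85,fy=2.85,interpolation=cv2.INTER_CUBIC)
b=cv2.resize(optics.capture("side")[100:235,200:340],None,fx=2.85,fy=2.85,interpolation=cv2.INTER_CUBIC)
h=max(a.shape[0],b.shape[0]);f=lambda i:cv2.copyMakeBorder(i,0,h-i.shape[0],0,0,0)
cv2.imwrite("pics/c3.png",np.hstack([f(a),f(b)]))
E
```

```text
4.0 [503.75975412 153.76777117  58.76036936] [-0.99831405  1.31307913  1.79749306]
[503.64280084 153.27120714  58.57048091]
```

View pics/c3.png

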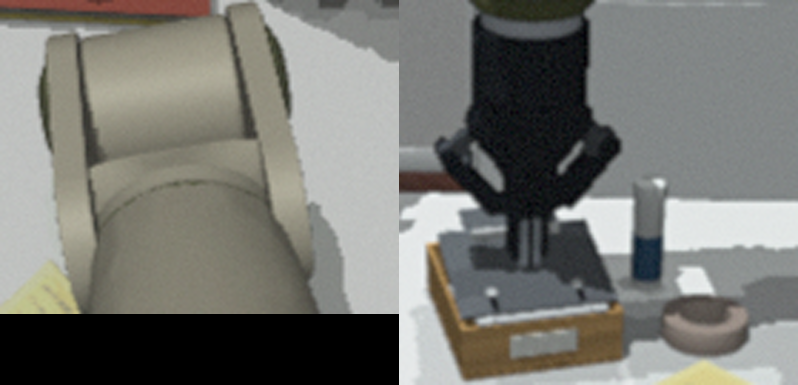

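Emit:
servo_tool(
  deltas=[
    [[-0.003, 0, 0.016], [0, 0.016, 0], 0],
    [[-0.003, 0, 0.016], [0, 0.016, 0], 0],
    [[-0.001, 0, 0.013], [0, 0.009, 0], 0],
    [[-0.002, 0, 0.013], [0, 0.01, 0], 0],
    [[0, 0, 0.006], [0, 0, 0], 0],
  ],
)

```text
time_s: 4.6
eef_pos: [504.4, 151.4, 46.0]
ee_rot: [0.0, 0.594, 0.805, -0.0]
force: [0.7, -1.7, 3.1]
grip_width: 0.001
grip_force: 1.5
```

Emit:
servo_tool(
  deltas=[
    [[0, 0, 0.005], [0, 0, 0], 0],
    [[0, 0, 0.005], [0, 0, 0], 0],
    [[0, 0, 0], [0, 0, 0], 0],
  ],
)

```text
time_s: 4.9
eef_pos: [504.2, 151.7, 44.1]
ee_rot: [0.0, 0.593, 0.805, -0.0]
force: [0.7, -1.0, 2.9]
grip_width: -0.001
grip_force: 1.1
```

Emit:
servo_tool(
  deltas=[
    [[0, 0, 0.004], [0, 0, 0], 0],
    [[0, 0, 0.003], [0, 0, 0], 0],
    [[0, 0, 0], [0, 0, 0], 0],
  ],
)

```text
time_s: 5.2
eef_pos: [504.3, 151.7, 43.2]
ee_rot: [0.0, 0.593, 0.805, -0.0]
force: [-1.5, -1.4, 7.6]
grip_width: -0.001
grip_force: 4.3
```

```bash
python3 - <<'E'
from h import *
import cv2
s=telemetry.sense();print(s['time_s'],s['eef_pos'],s['force'])
w=optics.capture("wrist")
b=cv2.resize(optics.capture("side")[130:235,210:340],None,fx=2.2,fy=2.2,interpolation=cv2.INTER_CUBIC)
h=max(w.shape[0],b.shape[0]);f=lambda i:cv2.copyMakeBorder(i,0,h-i.shape[0],0,0,0)
cv2.imwrite("pics/c4.png",np.hstack([f(w),f(b)]))
E
```

```text
5.2 [504.32779033 151.69061773  43.2373162 ] [-1.53887835 -1.35081005  7.6251839 ]
```

View pics/c4.png

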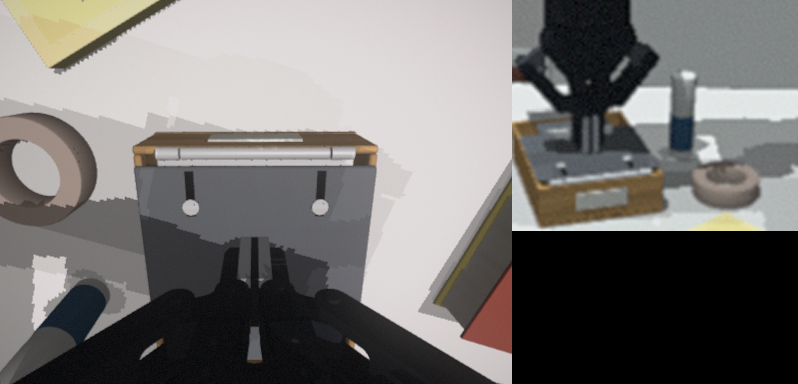

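Emit:
servo_tool(
  deltas=[
    [[-0.015, 0, -0.001], [0, 0, 0], 0],
    [[-0.02, 0, 0], [0, 0, 0], 0],
    [[-0.02, 0, 0], [0, 0, 0], 0],
  ],
)

```text
time_s: 5.6
eef_pos: [507.3, 142.0, 43.3]
ee_rot: [-0.0, 0.594, 0.805, 0.001]
force: [-1.2, 3.8, 7.4]
grip_width: -0.001
grip_force: 3.4
```

Emit:
servo_tool(
  deltas=[
    [[-0.015, 0, 0], [0, 0, 0], 0],
    [[-0.01, 0, 0], [0, 0, 0], 0],
  ],
)

```text
time_s: 5.8
eef_pos: [508.8, 137.1, 43.2]
ee_rot: [-0.0, 0.594, 0.805, 0.0]
force: [-0.9, 4.2, 7.3]
grip_width: 0.006
grip_force: 3.4
```

```bash
cat > chk.py <<'E'
from h import *
import cv2,sys
def knobs():
    w=optics.capture("wrist");cv2.imwrite(f"pics/w_{sys.argv[1]}.png",w);return w
a=cv2.cvtColor(cv2.resize(cv2.imread("pics/side0.png"),(512,384),interpolation=cv2.INTER_AREA),cv2.COLOR_BGR2GRAY)
b=optics.capture("side");cv2.imwrite(f"pics/s_{sys.argv[1]}.png",b);b=cv2.cvtColor(b,cv2.COLOR_BGR2GRAY)
for (u0,v0,u1,v1) in((234,212,270,230),(216,208,282,236)):
    t=a[v0:v1,u0:u1];S=b[v0-4:v1+4,u0-4:u1+4]
    up=lambda i:cv2.resize(i,None,fx=8,fy=8,interpolation=cv2.INTER_CUBIC)
    r=cv2.matchTemplate(up(S),up(t),cv2.TM_CCOEFF_NORMED);_,m,_,l=cv2.minMaxLoc(r);print(m,np.array(l)/8-4)
w=knobs();g=cv2.cvtColor(w,cv2.COLOR_BGR2GRAY)
# pin columns: brightness along a column through each slot
for u in(190,320):print(u,g[130:235,u-1:u+2].mean(1).astype(int).tolist())
E
python3 chk.py a
```

```text
0.9884547591209412 [0. 0.]
0.9234758019447327 [-0.125 -0.125]
190 [189, 188, 187, 189, 190, 191, 192, 192, 192, 192, 194, 194, 195, 195, 195, 195, 194, 193, 193, 193, 194, 194, 193, 191, 191, 192, 192, 192, 192, 193, 193, 191, 189, 186, 186, 156, 84, 134, 185, 190, 189, 187, 184, 186, 192, 193, 191, 189, 185, 184, 185, 186, 184, 152, 57, 38, 38, 37, 39, 39, 38, 37, 37, 36, 36, 35, 36, 36, 36, 35, 34, 34, 34, 33, 33, 32, 34, 32, 32, 30, 33, 32, 32, 30, 29, 45, 77, 96, 96, 96, 96, 96, 96, 97, 96, 96, 95, 96, 96, 95, 95, 95, 96, 95, 83]
320 [221, 221, 220, 221, 221, 221, 219, 215, 212, 210, 204, 201, 201, 201, 201, 200, 201, 201, 200, 200, 201, 200, 200, 200, 200, 199, 201, 202, 200, 200, 200, 198, 195, 192, 170, 110, 103, 163, 199, 195, 195, 196, 196, 196, 197, 197, 193, 190, 188, 187, 186, 187, 176, 121, 46, 47, 46, 45, 45, 45, 45, 45, 45, 43, 43, 42, 42, 42, 42, 42, 40, 42, 42, 40, 40, 39, 38, 39, 39, 38, 39, 37, 37, 37, 36, 70, 100, 100, 101, 101, 100, 101, 100, 100, 100, 99, 99, 100, 99, 99, 98, 98, 98, 99, 98]
```

Emit:
servo_tool(
  deltas=[
    [[-0.01, 0, -0.001], [0, 0, 0], 0],
    [[-0.01, 0, 0], [0, 0, 0], 0],
    [[-0.01, 0, 0], [0, 0, 0], 0],
    [[-0.01, 0, 0], [0, 0, 0], 0],
  ],
)

```text
time_s: 6.3
eef_pos: [511.1, 129.3, 43.2]
ee_rot: [-0.0, 0.594, 0.805, 0.0]
force: [-1.0, 4.4, 4.9]
grip_width: 0.001
grip_force: 2.8
```

```bash
python3 chk.py b|cut -c1-700
```

```text
0.9884958267211914 [0. 0.]
0.909469485282898 [-0.125 -0.125]
190 [199, 200, 199, 199, 198, 197, 197, 197, 198, 198, 198, 198, 199, 197, 195, 193, 193, 161, 87, 140, 191, 195, 195, 187, 179, 194, 199, 198, 196, 195, 191, 190, 189, 190, 191, 161, 74, 43, 40, 40, 41, 40, 39, 40, 39, 39, 38, 38, 39, 37, 37, 38, 36, 37, 37, 37, 35, 35, 36, 35, 35, 35, 35, 34, 34, 35, 34, 33, 35, 68, 99, 100, 100, 99, 99, 99, 99, 100, 99, 99, 100, 100, 99, 99, 100, 100, 98, 99, 100, 99, 99, 99, 99, 98, 99, 99, 99, 98, 99, 100, 99, 98, 99, 99, 96]
320 [224, 224, 224, 223, 224, 223, 222, 216, 214, 213, 213, 209, 207, 205, 202, 200, 176, 114, 98, 142, 189, 202, 204, 204, 204, 204, 204, 203, 200, 197, 194, 194, 194, 193, 181, 125, 51, 52, 50, 49, 50, 49, 51, 48, 48, 48, 46, 47, 47, 47, 45, 46, 46, 46, 44, 43, 44, 43, 44, 43, 43, 41, 41, 42, 40, 40, 41, 40, 54, 85, 104, 105, 103, 104, 104, 104, 104, 104, 104, 104, 104, 103, 104, 104, 104, 103, 103, 103, 103, 103, 103, 104, 102, 102, 103, 102, 103, 102, 102, 101, 102, 103, 102, 102, 101]
```

Emit:
servo_tool(
  deltas=[
    [[-0.01, 0, 0], [0, 0, 0], 0],
    [[-0.01, 0, 0], [0, 0, 0], 0],
    [[-0.01, 0, 0], [0, 0, 0], 0],
    [[-0.01, 0, 0], [0, 0, 0], 0],
  ],
)

```text
time_s: 6.8
eef_pos: [513.4, 121.6, 43.1]
ee_rot: [-0.0, 0.594, 0.805, 0.0]
force: [-1.2, 4.3, 6.5]
grip_width: -0.001
grip_force: 2.6
```

Emit:
servo_tool(
  deltas=[
    [[-0.007, 0, 0], [0, 0, 0], 0],
    [[0, 0, 0], [0, 0, 0], 0],
  ],
)

```text
time_s: 7.0
eef_pos: [513.9, 120.1, 43.2]
ee_rot: [-0.0, 0.594, 0.805, 0.0]
force: [-0.9, 2.2, 3.3]
grip_width: 0.001
grip_force: 2.5
```

Emit:
servo_tool(
  deltas=[
    [[-0.005, 0, 0.002], [0, 0, 0], 0],
    [[-0.005, 0, 0], [0, 0, 0], 0],
  ],
)

```text
time_s: 7.2
eef_pos: [514.4, 118.9, 43.1]
ee_rot: [-0.001, 0.594, 0.805, 0.001]
force: [-3.5, 10.1, 10.1]
grip_width: 0.001
grip_force: 7.4
```

Emit:
servo_tool(
  deltas=[
    [[-0.005, 0, 0], [0, 0, 0], 0],
    [[0, 0, 0], [0, 0, 0], 0],
  ],
)

```text
time_s: 7.4
eef_pos: [514.6, 118.3, 43.1]
ee_rot: [-0.001, 0.594, 0.805, 0.001]
force: [-3.0, 8.3, 9.4]
grip_width: -0.001
grip_force: 6.9
```

```bash
python3 chk.py c|cut -c1-60; python3 -c "
import cv2,numpy as np
w=cv2.imread('pics/w_c.png')[100:384,90:420];s=cv2.resize(cv2.imread('pics/s_c.png')[145:235,205:330],(394,284),interpolation=cv2.INTER_CUBIC)
cv2.imwrite('pics/c5.png',np.hstack([w,s]))"
```

```text
0.9716123938560486 [-0.5   -0.125]
0.9183558225631714 [-0.25 -0.25]
190 [206, 207, 207, 207, 206, 203, 200, 197, 197, 197, 190, 
320 [228, 227, 228, 228, 227, 227, 227, 227, 227, 217, 181,
```

View pics/c5.png

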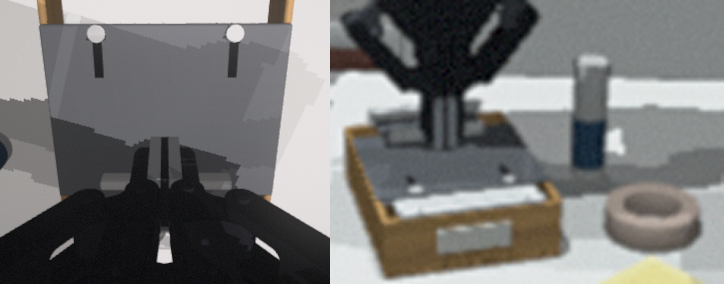

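Emit:
servo_tool(
  deltas=[
    [[0, 0, -0.004], [0, 0, 0], 0],
    [[0.003, 0, -0.01], [0, 0, 0], 0],
    [[0.005, 0, -0.03], [0, 0, 0], 0],
    [[0.005, 0, -0.1], [0, 0, 0], 0],
    [[0, 0, -0.15], [0, 0, 0], 0],
    [[0, 0, -0.2], [0, 0, 0], 0],
    [[0.15, 0, -0.15], [0, 0, 0], 0],
    [[0.2, 0, -0.1], [0, 0, 0], 0],
  ],
)

```text
time_s: 8.3
eef_pos: [494.1, 185.9, 194.1]
ee_rot: [0.001, 0.595, 0.804, 0.001]
force: [0.2, -0.4, -0.0]
grip_width: 0.003
grip_force: 0.0
```

Emit:
servo_tool(
  deltas=[
    [[0.2, 0, 0], [0, 0, 0], 0],
    [[0.2, 0, 0], [0, 0, 0], 0],
    [[0, 0, 0], [0, 0, 0], 0],
    [[0, 0, 0], [0, 0, 0], 0],
  ],
)

```text
time_s: 8.7
eef_pos: [469.6, 262.8, 191.6]
ee_rot: [0.0, 0.593, 0.805, -0.0]
force: [0.8, 0.2, -0.2]
grip_width: 0.006
grip_force: 0.0
```

```bash
python3 chk.py d|cut -c1-60; python3 -c "
import cv2,numpy as np
from rig import optics,telemetry
s=telemetry.sense();print(s['time_s'],s['eef_pos'],s['force'])
r=lambda i:cv2.resize(i,(395,300),interpolation=cv2.INTER_CUBIC)
w=r(optics.capture('top')[110:220,210:350]);s=r(cv2.imread('pics/s_d.png')[145:235,205:330])
cv2.imwrite('pics/c6.png',np.hstack([w,s]))"
```

```text
0.7445154786109924 [-1.75  0.  ]
0.7087323665618896 [-0.625  0.   ]
190 [154, 144, 137, 137, 139, 135, 137, 140, 147, 148, 148, 
320 [171, 172, 172, 172, 172, 172, 172, 173, 171, 173, 172, 
8.8 [470.15105174 261.74535376 191.45983806] [ 0.26082058 -1.11253555 -0.46821976]
```

View pics/c6.png

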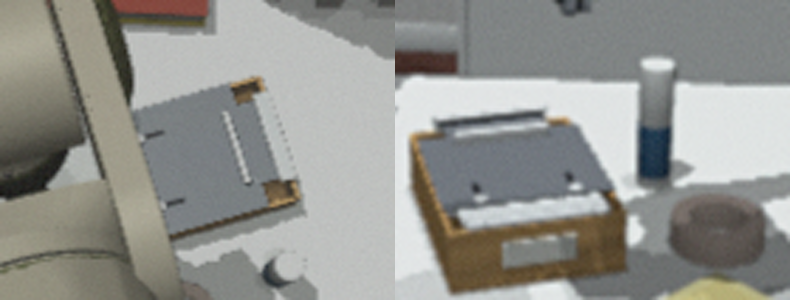

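```bash
python3 -c "
from rig import ctrl;print(ctrl.finish_job())"
```

```text
the job is handed in; nothing more can be done
None
```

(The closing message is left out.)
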